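Clamp a cap plate with a twist-lock telescoping hold-down

TASK

Clamp the cap plate down on the rusty box section, ready for tacking: take the red handle on top of the hold-down, twist it anticlockwise to its stop so that the telescoping spindle is free, and slide the spindle down until its rubber foot bears on the plate with about a kilo of force (10 N) and never more than a kilo and a half (15 N). Keeping that pressure on, twist the handle clockwise back to its stop to lock the spindle, then let go, so that the foot goes on pressing on the plate. Do not shift the plate or the box section, and leave everything else on the bench where it is.

Things in the scene. Friction and masses are not known exactly. Their poses are not given: they have to be found in the camera images.
- clamp: The hold-down, fixed to the bench: a steel column (28 mm dia., 225 mm tall, on a 90 mm flange) with a blue arm to an upright blue outer tube (34 mm dia., from 140 to 219 mm above the bench). Origin: on the outer tube's axis, at bench level; z up; the column stands 140 mm along its +y.
- tube_top (a point): Centre of the outer tube's top, 219 mm above the bench. The top 13 mm is a steel collar, 42 mm dia.; it bears a red mark towards the clamp's +x (locked) and a green mark 1.4 rad anticlockwise from it (free).
- spindle: The spindle that telescopes down out of the outer tube: it only slides, up to 64 mm down from its top position; 0.47 kg with handle and foot. Origin: on the axis, at the middle of the handle bar (305 mm above the bench when fully up); z up. Locked, it stays put under some 20 N; free, it slides with about 1.2 N of drag, and drops by its own weight if not held.
- spindle_end (a point): Lower end of the steel spindle, 166 mm below the handle's middle. Below it a stud carries the rubber-faced foot, 36 mm dia., which does not turn. The stud is screwed out by a different amount every time: the foot's underside is anywhere from 21 to 45 mm below this point and must be felt for. The rubber gives 1 mm per 8 N, up to 7 mm.
- handle (a point): Middle of the red handle bar on top of the spindle: bar 76 mm long, 22 mm thick, 24 mm high, a white dot at one end. Origin: middle of the bar, on the spindle axis; x along the bar towards the white dot, z up. The bar can be taken from above, across its 22 mm thickness.
- handle_turn (a joint): Turn of the handle, rad, positive anticlockwise seen from above: 0 = locked, at its stop (white dot at the red mark, bar along the clamp's x), 1.4 = free, at its other stop (white dot at the green mark). The cam lock grips below about 0.7 (a few tenths of a N m to turn) and goes over centre at 0.18, so it stays home. It starts at 0 to 0.1. The spindle is also slid by this bar.
- cap_plate: The cap plate to be clamped: loose bright steel plate 90 x 90 x 8 mm, 0.5 kg, lying on the box section under the spindle. Origin: centre of its underside, 60 mm above the bench; its top is 68 mm above the bench.
- box_section: Rusty square tube stub, 80 x 80 mm, 60 mm tall, 0.83 kg, standing loose on the bench under the spindle. Origin: centre of its underside.
- spare_plate: Bystander: second bright plate like the cap plate, lying on the bench. Origin: centre of its underside.
- pipe_stub: Bystander: upright rusty pipe offcut, 60 mm dia., 80 mm tall, with a bright machined end. Origin: centre of its underside.
- square: Bystander: engineer's square lying flat, stock 100 mm, blade 120 mm, 12 mm high. Origin: under the middle of the stock.
- hammer: Bystander: club hammer lying on the bench, 285 mm long, 46 mm high. Origin: on the bench under the handle.
- aerosol: Bystander: green spray can, 66 mm dia., 172 mm tall. Origin: centre of its underside.
- tall_stub: Bystander: rusty square tube stub, 70 x 70 mm, 110 mm tall, standing. Origin: centre of its underside.
There are look-alikes about, which are no part of the job. What is shaped like the box_section but green or purple is not meant.

How it is judged:
On the way, in this order (a step that is already met when the one before it is completed fails the run):
1. the handle is twisted anticlockwise to its stop: the spindle is free (turn above 1.2 rad) (value of joint handle_turn above 1.2 rad), for 0.1 s.
2. the free spindle (turn above 1.0 rad) is slid down until its foot bears on the cap plate with more than 5 N (value of joint handle_turn above 1 rad and contact force between spindle and cap_plate above 5 N), for 0.2 s.
3. the handle is twisted back to the locked stop (turn below 0.2 rad) with the foot still pressing more than 5 N (value of joint handle_turn below 0.2 rad and contact force between spindle and cap_plate above 5 N), for 0.2 s.
At the end, for the whole second after the job is handed in: The handle is back at its locked stop (turn below 0.2 rad) and the foot still presses on the cap plate with 5 to 15 N; the cap plate lies at rest on the box section, neither of them more than 8 mm from where it started (all of step 3 and contact force between spindle and cap_plate below 15 N and z of cap_plate in the frame of box_section above 0.057 m and distance of each of cap_plate, box_section from where it was at the start of the episode below 0.008 m and linear speed of cap_plate below 0.01 m/s); the robot touches nothing.
It fails at once if the foot presses on the cap plate with more than 15 N (contact force between spindle and cap_plate above 15 N).
It fails at once if the cap plate or the box section is shifted by more than 8 mm (distance of any of cap_plate, box_section from where it was at the start of the episode above 0.008 m).
It fails at once if a bystander is moved by more than 15 mm (distance of any of spare_plate, pipe_stub, square, hammer, aerosol, tall_stub from where it was at the start of the episode above 0.015 m).
It also fails if it takes over 42 s, if anything falls off the work surface, if the arm or the gripper's body presses on something with over 40 N, if the wrist force passes 120 N, or if a joint passes its speed limit or range.

ROBOT

A 6-joint arm with a two-finger parallel gripper is mounted at the origin on the work surface. World frame = base frame: x ahead of the robot, y to its left, z up, the work surface at z = 0. Lengths are in m, angles in rad, forces in N, time in s.
With the tool pointing down it reaches from about 0.25 to 0.725 m from the base axis. Payload 4 kg.
Tool frame: the origin (TCP) lies at the very end of the fingers, on their centre line; the grasp point (between the pads) lies 19 mm behind it; z points along the fingers, y is the direction in which the jaws open and shut (so a half turn about z gives the same grasp; the last joint's range is limited). The gripper opens to 85 mm and grips with 20 to 120 N. Pads are 22 mm wide; open, the fingers measure 114 mm over their backs; the gripper's body (76 mm by 85 mm) begins 54 mm behind the grasp point. The pads swing forward as they close: fully open they stand 13 mm farther back than shut.
Start: joints at [1.262, 0.241, 0.005, 1.335, 0, 1.571], TCP at [0.152, 0.476, 0.231] pointing down, gripper open.
Joint ranges: [-2.72, 2.72], [-1.05, 1.87], [-1.09, 1.28], [-1.99, 2.15], [-1.42, 1.44], [-3.14, 3.14]. Speed limits (rad/s): [2.79, 2.79, 3.14, 3.14, 3.14, 3.14].

INTERFACE

Orientations are given as a unit quaternion [x, y, z, w].
In Python, from workcell import bot, camera gives the robot as it stands. The module is installed in compiled form; this text tells all that it offers.
- The arm moves only by the tool send_rows, never from a script. Its argument "deltas" is a list of rows, each an object with "grip": the opening, from 0 (shut) to 1 (fully open); "translation": the shift along the tool's x, y, z in m, a list of three; "twist": the turn, a rotation vector about the tool's x, y, z in degrees, a list of three. A call has 1 to 5 rows; each row is the pose to reach, as a shift and turn from the pose measured when the call began, along the tool's axes at that moment; what a row does not reach only later rows make up. A row lasts 1/8 s, in which the tool goes at most 62.5 mm and 10.7 degrees, less where a joint would pass 70% of its speed; a pose out of reach is approached as far as the arm can. A call with a gripper value outside its range is refused whole. The fingers move at their own pace and stop on an object; the grip force is fixed at half the most. Time passes only in rows, so rows that repeat a pose let the fingers close. It gives the time, the measured TCP pose, the force and the opening at its end, in the units of the state.
- bot.get_obs(): the state, without advancing time (a new reading comes with each control period).
- camera(name): name is "side" or "top" or "wrist"; returns a dict with "color" (420x560x3 uint8, blue, green, red), "intrinsics" (3x3 intrinsics, pixels), "k1" (the pictures are not rectified: a ray, as slopes to the right and down, at radius r is drawn at 1 + k1 r^2 times it, then the intrinsics apply), "xyz" and "rotation" of the camera in the world. Camera axes: x right, y down, z forward; pixel columns grow to the right and rows downward; lengths in m; the calibration is good to about 2 mm. A picture is of the moment at which its call begins. There is no depth.
- bot.job_done(): hands the job in, once; it reports no verdict.
The state is a dict: "clock": time; "joint_pos": joint angles; "joint_vel": joint speeds; "tau": joint torques, N m; "eef_pos": TCP position; "tool_rot": TCP orientation; "ft_force": force on the tool from outside, world axes, zero at the start; "ft_torque": the same for the moment, N m; "grip_width": finger opening in m.
Only numpy, scipy, OpenCV 4.12 (cv2) and the standard library are available. Lean on these libraries where they do the work, as an engineer would, in place of code of your own. Each camera call takes 0.05 s, during which the arm holds its last target.

## Working session

There is one attempt and no reset: what is moved stays moved. The work goes in short steps, Python scripts to look and compute and a tool call to move; the robot and the scene stay as the last step left them, time stands still between calls to the robot, and variables do not carry over. Pictures are saved under pics/ and viewed, and the job is handed in when it is done.

Besides the shell and the picture viewer there is one more tool, called after "Request:" as name(argument=value, ...), one argument or row to a line, values as JSON. send_rows: Moves the arm, as the interface text tells. Its arguments: {"type":"object","properties":{"deltas":{"type":"array","items":{"type":"object","properties":{"grip":{"type":"number"},"translation":{"type":"array","items":{"type":"number"}},"twist":{"type":"array","items":{"type":"number"}}}}}},"required":["deltas"]}

```bash
mkdir -p pics; python3 - <<'E'
from workcell import bot,camera
import cv2
for n in ("side","top","wrist"):
    c=camera(n); cv2.imwrite(f"pics/{n}0.png",c["color"]); print(n,c["intrinsics"].tolist(),c["k1"],c["xyz"],c["rotation"])
o=bot.get_obs(); print(o)
E
```

```text
side [[512.6459641131114, 0.0, 279.88782455633736], [0.0, 512.6459641131114, 214.79597395180414], [0.0, 0.0, 1.0]] -0.013315873080745366 [-0.22837962 -0.73146069  0.95253351] [ 0.81150869 -0.35757144  0.17549146 -0.42755006]
top [[503.5068737568184, 0.0, 280.9689777854031], [0.0, 503.5068737568184, 221.6199895764173], [0.0, 0.0, 1.0]] 0.017989415848380038 [0.30621178 0.01313138 1.65217996] [ 0.70964727 -0.69929651  0.06044505 -0.06108633]
wrist [[292.5677542949805, 0.0, 281.6430718824636], [0.0, 292.5677542949805, 209.29405571609286], [0.0, 0.0, 1.0]] -0.03873156500312043 [0.07204968 0.5014236  0.37214465] [0.79615416 0.58152888 0.09801474 0.1354837 ]
{'clock': 0.15, 'joint_pos': array([ 1.26199638e+00,  2.41241614e-01,  4.00909766e-03,  1.33516833e+00,
       -1.83742449e-05,  1.57079095e+00]), 'joint_vel': array([-0.00019692, -0.00171515,  0.00393212, -0.00191397,  0.00031399,
       -0.00162423]), 'tau': array([ 8.47022625e-05, -3.72633648e+01,  2.52639377e+01,  1.23581733e-02,
        1.64375342e-05,  2.20046394e-05]), 'eef_pos': array([0.15181768, 0.47589195, 0.23060722]), 'tool_rot': array([ 1.53784525e-01,  9.88104082e-01, -7.94127414e-04, -1.14301432e-04]), 'ft_force': array([-0.05654574, -0.28026003,  0.73190172]), 'ft_torque': array([ 0.04557519, -0.02007647,  0.02580146]), 'grip_width': 0.08550598902159906}
```

View pics/side0.png

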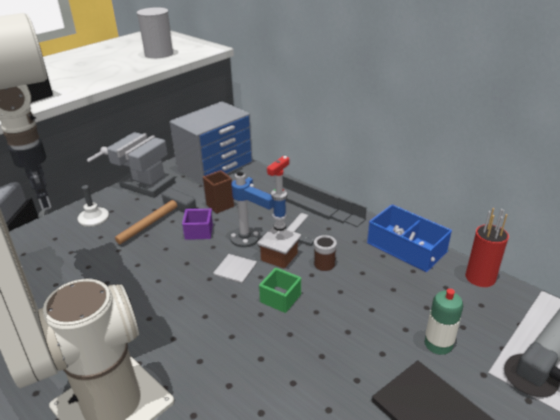

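View pics/top0.png

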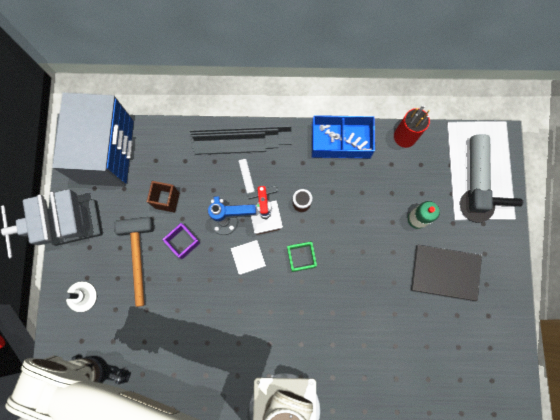

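View pics/wrist0.png

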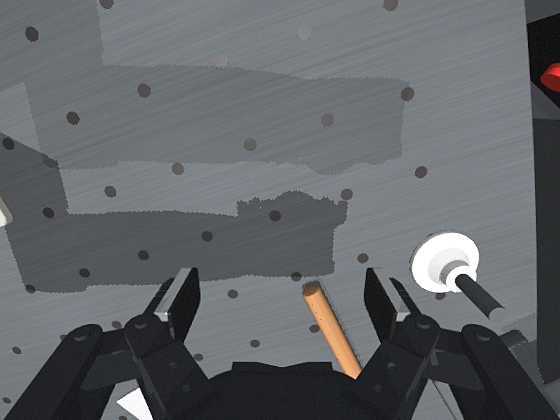

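The hold-down stands with its blue arm at top-view (240,210). Its red handle is at top (264,200) and side (279,165). The cap plate and box are under it, at top (266,217) and side (280,248).
Things that could be taken for the handle: the red cylinder at top (411,128), the aerosol's red cap at top (430,210), and the red item at the left edge. The box look-alikes are green at top (302,256), purple at (181,240), and the tall stub at (162,195). I choose the red bar on the blue tube and will check it in a crop.

```bash
cat > h.py <<'E'
import numpy as np,cv2
from scipy.spatial.transform import Rotation as R
def K(c): return np.array(c["intrinsics"])
def ray(c,uv):
    k=K(c); d=np.array([(uv[0]-k[0,2])/k[0,0],(uv[1]-k[1,2])/k[1,1]]); s=d.copy()
    for _ in range(20): s=d/(1+c["k1"]*(s@s))
    q=R.from_quat(c["rotation"]) if np.size(c["rotation"])==4 else R.from_matrix(c["rotation"])
    v=q.apply([s[0],s[1],1]); return np.array(c["xyz"]),v/np.linalg.norm(v)
def plane(c,uv,z):
    o,v=ray(c,uv); return o+v*(z-o[2])/v[2]
def tri(*p):
    A=np.zeros((3,3));b=np.zeros(3)
    for c,uv in p:
        o,v=ray(c,uv);M=np.eye(3)-np.outer(v,v);A+=M;b+=M@o
    x=np.linalg.solve(A,b)
    return x,[float(np.linalg.norm((np.eye(3)-np.outer(v,v))@(x-o))) for o,v in [ray(c,uv) for c,uv in p]]
def proj(c,x):
    q=R.from_quat(c["rotation"]);s=q.inv().apply(np.array(x)-c["xyz"]);s=s[:2]/s[2];s=s*(1+c["k1"]*(s@s));k=K(c)
    return np.array([k[0,0]*s[0]+k[0,2],k[1,1]*s[1]+k[1,2]])
def red(im,box=None):
    h=cv2.cvtColor(im,cv2.COLOR_BGR2HSV);m=((h[...,0]<8)|(h[...,0]>172))&(h[...,1]>150)&(h[...,2]>90)
    m=m.astype(np.uint8)*255
    if box:
        z=np.zeros_like(m);a,b,c,d=box;z[b:d,a:c]=m[b:d,a:c];m=z
    return m
E
python3 - <<'E'
from h import *; from workcell import camera
s=camera("side");t=camera("top")
cv2.imwrite("pics/c1.png",np.hstack([cv2.resize(s["color"][140:280,215:345],None,fx=3,fy=3,interpolation=cv2.INTER_CUBIC),cv2.resize(t["color"][170:275,205:310],(390,420),interpolation=cv2.INTER_CUBIC)]))
for c,b in((s,(250,140,310,190)),(t,(245,170,285,235))):
    m=red(c["color"],b);n,l,st,ce=cv2.connectedComponentsWithStats(m);print(st[1:],ce[1:])
    i=1+st[1:,4].argmax();c["p"]=ce[i]
    print(cv2.minAreaRect(cv2.findContours((l==i).astype(np.uint8),0,2)[0][0]))
print(tri((s,s["p"]),(t,t["p"])))
E
```

```text
[[268 158  20  17 208]] [[277.32211538 167.10576923]]
((278.4230651855469, 167.38462829589844), (12.758106231689453, 23.574758529663086), 56.3099365234375)
[[258 186  10  28 183]] [[262.54644809 200.10382514]]
((262.2821044921875, 199.5136260986328), (27.38406753540039, 8.109177589416504), 86.42366790771484)
(array([0.59979503, 0.06854231, 0.29798754]), [0.0013854028042390109, 0.0013854028042389964])
```

View pics/c1.png

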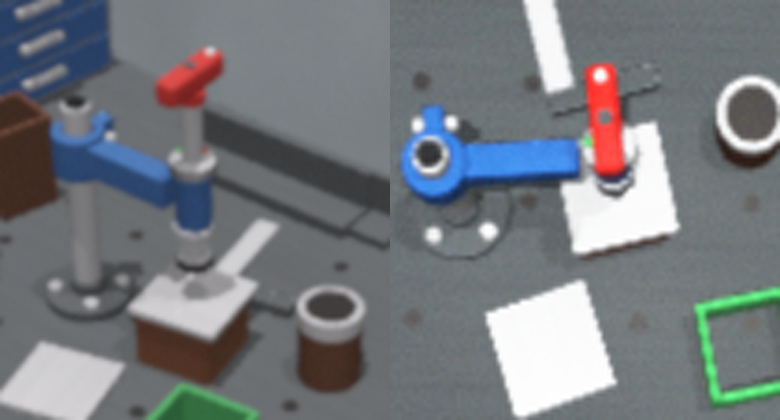

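```bash
cat >> h.py <<'E'
def delta(o,p,yaw_deg):
    q=R.from_quat(o["tool_rot"]); y=np.radians(yaw_deg)
    x=np.array([np.cos(y),np.sin(y),0]);z=np.array([0,0,-1.]);t=R.from_matrix(np.c_[x,np.cross(z,x),z])
    print("T",np.round(q.inv().apply(np.array(p)-o["eef_pos"]),4),"twist",np.round((q.inv()*t).as_rotvec(degrees=True),2))
E
python3 - <<'E'
from h import *; from workcell import bot,camera
s=camera("side");t=camera("top")
# white dot: crop coords -> px
tp=lambda u,v:(205+(u-390)/390*105,170+v/4)
sp=lambda u,v:(215+u/3,140+v/3)
dot,r1=tri((s,sp(210,52)),(t,tp(600,75))); print("dot",dot,r1)
for z in(.317,.30):
    a=plane(t,tp(601,66),z);b=plane(t,tp(608,172),z);print(a,b,(a+b)/2,np.degrees(np.arctan2(*(a-b)[1::-1])))
print("column top",tri((s,sp(75,103)),(t,tp(430,153))))
print("redbar ctr top",plane(t,(262.5,200.1),.31))
o=bot.get_obs()
delta(o,[.60,.068,.365],180)
delta(o,[.15,.476,.365],180)
E
```

```text
dot [0.62921385 0.07038503 0.31336972] [7.31631472408289e-05, 7.316314724098009e-05]
[0.63458331 0.06967778 0.317     ] [0.56118313 0.06303922 0.317     ] [0.59788322 0.0663585  0.317     ] 5.167958682560982
[0.63876426 0.07039775 0.3       ] [0.56442952 0.06367467 0.3       ] [0.60159689 0.06703621 0.3       ] 5.167958682560967
column top (array([0.58949913, 0.20520376, 0.22812408]), [0.0006966429815918594, 0.0006966429815917913])
redbar ctr top [0.59825929 0.06728398 0.31      ]
T [-0.551  -0.2528 -0.1338] twist [-3.00e-02 -1.00e-02 -1.77e+01]
T [ 0.0018 -0.0009 -0.1339] twist [-3.00e-02 -1.00e-02 -1.77e+01]
```

Request:
send_rows(
  deltas=[
    {"grip": 1,"translation": [0,0,-0.06],"twist": [0,0,-5]},
    {"grip": 1,"translation": [-0.03,-0.01,-0.12],"twist": [0,0,-10]},
    {"grip": 1,"translation": [-0.08,-0.035,-0.15],"twist": [0,0,-14]},
    {"grip": 1,"translation": [-0.13,-0.06,-0.16],"twist": [0,0,-14]},
    {"grip": 1,"translation": [-0.18,-0.085,-0.16],"twist": [0,0,-14]},
  ],
)

```text
clock: 0.98
eef_pos: [0.299, 0.3398, 0.3927]
tool_rot: [0.032, 0.999, 0.001, 0.001]
ft_force: [1.3, 0.5, -0.4]
grip_width: 0.0856
```

Request:
send_rows(
  deltas=[
    {"grip": 1,"translation": [-0.05,-0.02,0],"twist": [0,0,0]},
    {"grip": 1,"translation": [-0.1,-0.03,0],"twist": [0,0,0]},
    {"grip": 1,"translation": [-0.15,-0.045,0],"twist": [0,0,0]},
    {"grip": 1,"translation": [-0.2,-0.06,0],"twist": [0,0,0]},
    {"grip": 1,"translation": [-0.25,-0.075,0],"twist": [0,0,0]},
  ],
)

```text
clock: 1.6
eef_pos: [0.5452, 0.2481, 0.3931]
tool_rot: [0.032, 0.999, 0.001, 0.001]
ft_force: [0.2, 0.3, 0.6]
grip_width: 0.0855
```

```bash
python3 - <<'E'
from h import *; from workcell import bot,camera
w=camera("wrist"); cv2.imwrite("pics/w1.png",w["color"])
o=bot.get_obs(); print(o["clock"],o["eef_pos"],o["joint_pos"])
delta(o,[.60,.068,.38],185)
E
```

```text
1.65 [0.55052991 0.24502466 0.38947208] [ 0.42008036  0.48136409  0.76289753  1.85125916 -0.00264726  0.48913428]
T [-0.0615 -0.1732  0.0099] twist [-0.11  0.12 -8.96]
```

View pics/w1.png

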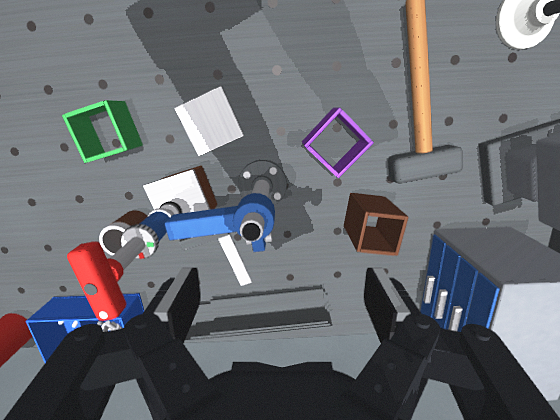

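Request:
send_rows(
  deltas=[
    {"grip": 1,"translation": [-0.02,-0.04,0],"twist": [0,0,-3]},
    {"grip": 1,"translation": [-0.04,-0.08,0],"twist": [0,0,-6]},
    {"grip": 1,"translation": [-0.055,-0.12,0],"twist": [0,0,-9]},
    {"grip": 1,"translation": [-0.06,-0.155,0],"twist": [0,0,-9]},
    {"grip": 1,"translation": [-0.06,-0.165,0],"twist": [0,0,-9]},
  ],
)

```text
clock: 2.28
eef_pos: [0.5991, 0.0743, 0.3896]
tool_rot: [-0.042, 0.999, -0.001, 0.001]
ft_force: [0.1, 0.7, -0.9]
grip_width: 0.0852
```

```bash
python3 - <<'E'
from h import *; from workcell import bot,camera
w=camera("wrist"); cv2.imwrite("pics/w2.png",w["color"])
o=bot.get_obs(); print(o["clock"],o["eef_pos"],o["joint_pos"],o["ft_force"])
m=red(w["color"]);n,l,st,ce=cv2.connectedComponentsWithStats(m);print(st[1:],ce[1:])
delta(o,[.60,.068,.38],185)
print(proj(w,[.5995,.067,.317]),proj(w,[.6292,.0704,.317]))
E
```

```text
2.325 [0.59890643 0.07411991 0.38990986] [ 0.12449727  0.48366079  0.76777224  1.85339609 -0.00271339  0.03940107] [1.0384001  0.01653563 0.70001653]
[[ 261  173   31   90 2059]
 [   0  263   71   82 2924]] [[276.56872268 214.68625546]
 [ 32.04890561 295.12790698]]
T [-0.0006 -0.0062  0.0099] twist [-0.15  0.09 -0.12]
[273.34405043 219.75271487] [274.77048715 253.68905633]
```

View pics/w2.png

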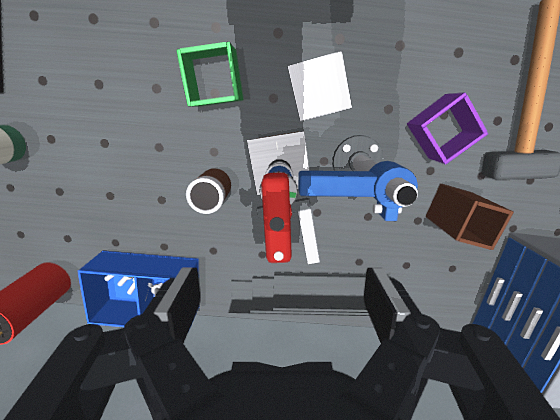

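```bash
python3 - <<'E'
from h import *; from workcell import bot,camera
a=cv2.imread("pics/w1.png");b=cv2.imread("pics/w2.png")
cv2.imwrite("pics/c2.png",np.hstack([cv2.resize(a[235:335,50:150],None,fx=4,fy=4,interpolation=2),cv2.resize(b[170:270,227:327],None,fx=4,fy=4,interpolation=2)]))
m=red(b,(250,170,300,265));c=cv2.findContours(m,0,2)[0][0];print(cv2.minAreaRect(c))
# dot by white inside
for im,bx in((a,(85,270,125,330)),(b,(262,240,295,268))):
    g=im[bx[1]:bx[3],bx[0]:bx[2]].min(2);n,l,st,ce=cv2.connectedComponentsWithStats((g>150).astype(np.uint8));print([(ce[i]+bx[:2],st[i,4]) for i in range(1,n)])
w=camera("wrist")
for z in(.317,.312):
  p=plane(w,(278.3,256),z);h=plane(w,(277,223.5),z);print(h,p,np.degrees(np.arctan2(*(p-h)[1::-1])))
E
```

```text
((277.27227783203125, 217.13003540039062), (89.34169006347656, 27.966306686401367), 85.98582458496094)
[(array([102.82758621, 314.68965517]), np.int32(58)), (array([108.91764706, 325.62352941]), np.int32(85)), (array([ 98.8, 323. ]), np.int32(10))]
[(array([278.14925373, 255.68656716]), np.int32(67))]
[0.60235931 0.06996749 0.317     ] [0.63105591 0.07332003 0.317     ] 6.66350543584061
[0.60439356 0.07003982 0.312     ] [0.63375933 0.07347054 0.312     ] 6.663505435840582
```

View pics/c2.png

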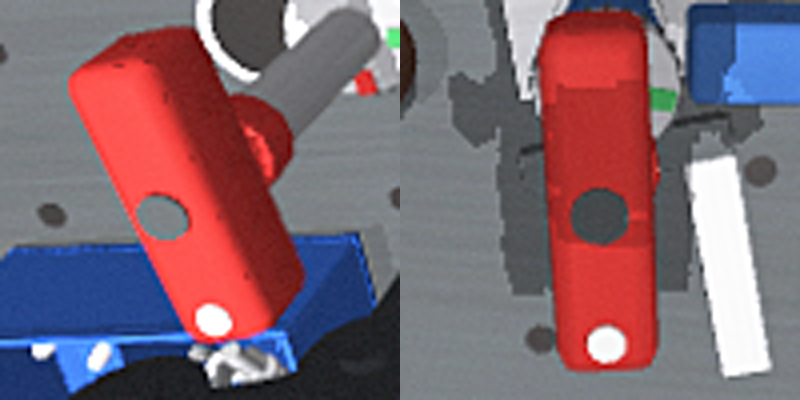

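```bash
python3 - <<'E'
from h import *; from workcell import bot,camera
w=camera("wrist");s=camera("side");t=camera("top")
tp=lambda u,v:(205+(u-390)/390*105,170+v/4)
sp=lambda u,v:(215+u/3,140+v/3)
print("dot",tri((w,(278.15,255.7)),(t,tp(600,75)),(s,sp(210,52))))
print("dot",tri((w,(278.15,255.7)),(s,sp(210,52))))
print("hub",tri((w,(277,224)),(t,tp(606,117))))
# wrist pose 1 reconstructed from rigid mount
o=bot.get_obs();q=R.from_quat(o["tool_rot"]);off=q.inv().apply(w["xyz"]-o["eef_pos"]);rel=q.inv()*R.from_quat(w["rotation"])
q1=R.from_quat([.032,.999,.001,.001])
w1=dict(w);w1["xyz"]=np.array([.55053,.24502,.38947])+q1.apply(off);w1["rotation"]=(q1*rel).as_quat()
h,e=tri((w,(277,224)),(w1,(90.5,289.25)));d,e2=tri((w,(278.15,255.7)),(w1,(102.8,314.7)));print("hub",h,e,"dot",d,e2)
delta(o,[h[0],h[1],.286],186)
E
```

```text
dot (array([0.6311196 , 0.07246912, 0.31245455]), [0.00301158680016207, 0.002603373516785496, 0.0006056296324816098])
dot (array([0.63456904, 0.07504756, 0.30962454]), [0.00020099394995666436, 0.00020099394995656543])
hub (array([0.5964286 , 0.06800492, 0.33130531]), [0.0033089152569035695, 0.0033089152569035596])
hub [0.6030478  0.07162835 0.31756078] [0.0004863680837538478, 0.0004863680837538674] dot [0.63083487 0.07476657 0.31737621] [0.00022772844150458906, 0.00022772844150447421]
T [-0.0035 -0.0061  0.104 ] twist [-0.1   0.11 -0.87]
```

Request:
send_rows(
  deltas=[
    {"grip": 1,"translation": [-0.003,-0.005,0.03],"twist": [0,0,-1]},
    {"grip": 1,"translation": [-0.003,-0.005,0.06],"twist": [0,0,-1]},
    {"grip": 1,"translation": [-0.003,-0.005,0.085],"twist": [0,0,-1]},
    {"grip": 1,"translation": [-0.003,-0.005,0.1],"twist": [0,0,-1]},
    {"grip": 1,"translation": [-0.003,-0.005,0.103],"twist": [0,0,-1]},
  ],
)

```text
clock: 3.15
eef_pos: [0.6016, 0.0741, 0.2857]
tool_rot: [-0.054, 0.999, -0.001, -0.0]
ft_force: [-0.2, 1.3, 1.0]
grip_width: 0.0852
```

```bash
python3 - <<'E'
from h import *; from workcell import bot,camera
w=camera("wrist");s=camera("side"); cv2.imwrite("pics/w3.png",np.hstack([w["color"][150:400,130:430],cv2.resize(s["color"][130:255,205:355],None,fx=2,fy=2)]))
o=bot.get_obs(); print(o["clock"],o["eef_pos"],o["ft_force"],o["ft_torque"])
E
```

```text
3.25 [0.60233826 0.07371177 0.28708702] [-0.11747759 -0.39370406  0.67243071] [0.00182181 0.0400718  0.04082137]
```

View pics/w3.png

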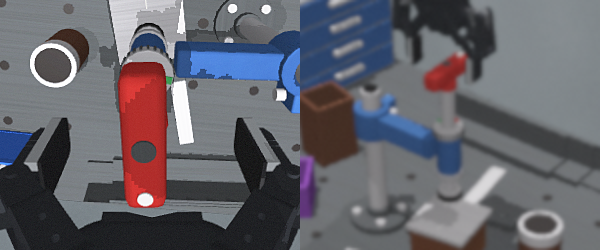

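Request:
send_rows(
  deltas=[
    {"grip": 1,"translation": [0,-0.003,0],"twist": [0,0,0]},
    {"grip": 1,"translation": [0,-0.003,0],"twist": [0,0,0]},
    {"grip": 1,"translation": [0,-0.003,0],"twist": [0,0,0]},
  ],
)

```text
clock: 3.62
eef_pos: [0.6029, 0.0706, 0.2876]
tool_rot: [-0.054, 0.999, -0.001, 0.001]
ft_force: [0.6, -0.1, -0.1]
grip_width: 0.0853
```

```bash
python3 - <<'E'
from h import *; from workcell import bot,camera
w=camera("wrist");cv2.imwrite("pics/w4.png",cv2.resize(w["color"][200:380,130:430],None,fx=2,fy=2))
o=bot.get_obs(); print(o["clock"],o["eef_pos"],o["ft_force"],o["ft_torque"],R.from_quat(o["tool_rot"]).as_matrix()[:,0])
E
```

```text
3.675 [0.60283705 0.07064171 0.28748254] [-0.08690255  0.06968172 -0.18901495] [-0.03330788  0.02515268  0.03929436] [-0.99414711 -0.10800466 -0.00255406]
```

View pics/w4.png

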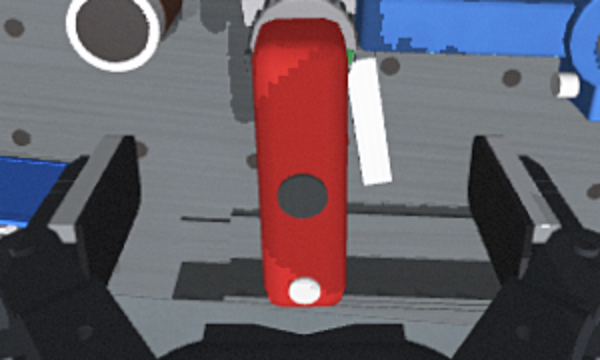

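The hub at (303,196) lies midway between the pads at columns 139 and 470, so the gripper is centred. Closing on the bar now.

Request:
send_rows(
  deltas=[
    {"grip": 0,"translation": [0,0,0],"twist": [0,0,0]},
    {"grip": 0,"translation": [0,0,0],"twist": [0,0,0]},
    {"grip": 0,"translation": [0,0,0],"twist": [0,0,0]},
    {"grip": 0,"translation": [0,0,0],"twist": [0,0,0]},
    {"grip": 0,"translation": [0,0,0],"twist": [0,0,0]},
  ],
)

```text
clock: 4.3
eef_pos: [0.6028, 0.0703, 0.2865]
tool_rot: [-0.054, 0.999, -0.001, 0.001]
ft_force: [1.1, -4.3, -4.8]
grip_width: 0.0205
```

```bash
python3 - <<'E'
from h import *; from workcell import bot,camera
w=camera("wrist");cv2.imwrite("pics/w5.png",cv2.resize(w["color"][200:380,130:430],None,fx=2,fy=2))
o=bot.get_obs(); print(o["clock"],o["eef_pos"],o["ft_force"],o["ft_torque"],R.from_quat(o["tool_rot"]).as_matrix()[:,0],o["grip_width"])
E
```

```text
4.35 [0.60279398 0.07032994 0.28642354] [ 1.71712826 -1.67125728 -4.1999216 ] [-0.23390656 -0.34919152 -0.07103204] [-0.9942004  -0.10753738 -0.00113133] 0.020702472882988696
```

View pics/w5.png

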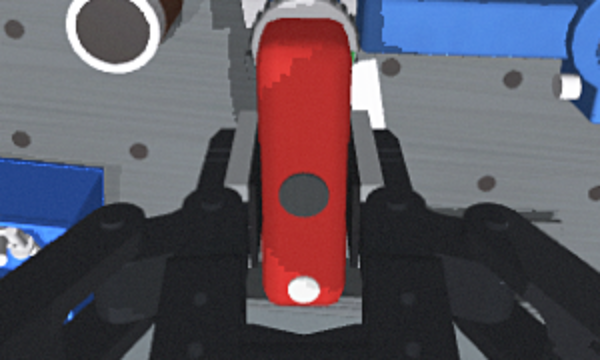

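Request:
send_rows(
  deltas=[
    {"grip": 0,"translation": [0,0,0],"twist": [0,0,-8]},
    {"grip": 0,"translation": [0,0,0],"twist": [0,0,-16]},
    {"grip": 0,"translation": [0,0,0],"twist": [0,0,-24]},
    {"grip": 0,"translation": [0,0,0],"twist": [0,0,-32]},
    {"grip": 0,"translation": [0,0,0],"twist": [0,0,-40]},
  ],
)

```text
clock: 4.97
eef_pos: [0.6029, 0.0699, 0.2859]
tool_rot: [-0.394, 0.919, -0.001, -0.0]
ft_force: [0.2, -2.1, -3.9]
grip_width: 0.0208
```

```bash
cat > st.py <<'E'
from h import *; from workcell import bot
o=bot.get_obs(); x=R.from_quat(o["tool_rot"]).as_matrix()[:,0]
print(round(o["clock"],3),o["eef_pos"].round(4),"F",o["ft_force"].round(2),"M",o["ft_torque"].round(2),"yaw",np.degrees(np.arctan2(-x[1],-x[0])).round(2),o["grip_width"].round(4))
E
python3 st.py
```

```text
Traceback (most recent call last):
  File "st.py", line 3, in <module>
    print(round(o["clock"],3),o["eef_pos"].round(4),"F",o["ft_force"].round(2),"M",o["ft_torque"].round(2),"yaw",np.degrees(np.arctan2(-x[1],-x[0])).round(2),o["grip_width"].round(4))
                                                                                                                                                              ^^^^^^^^^^^^^^^^^^^^^
AttributeError: 'float' object has no attribute 'round'
```

```bash
sed -i 's/o\["grip_width"\].round(4)/round(o["grip_width"],4)/' st.py; python3 st.py
```

```text
4.975 [0.6029 0.0699 0.2859] F [ 0.19 -2.06 -3.87] M [-0.38 -0.43  0.  ] yaw 46.42 0.0208
```

Request:
send_rows(
  deltas=[
    {"grip": 0,"translation": [0,0,0],"twist": [0,0,-8]},
    {"grip": 0,"translation": [0,0,0],"twist": [0,0,-16]},
    {"grip": 0,"translation": [0,0,0],"twist": [0,0,-24]},
    {"grip": 0,"translation": [0,0,0],"twist": [0,0,-31]},
    {"grip": 0,"translation": [0,0,0],"twist": [0,0,-34]},
  ],
)

```text
clock: 5.6
eef_pos: [0.6032, 0.0698, 0.2853]
tool_rot: [-0.646, 0.763, -0.001, -0.001]
ft_force: [0.7, -2.0, -3.7]
grip_width: 0.0208
```

```bash
python3 st.py; python3 - <<'E'
from h import *; from workcell import bot,camera
w=camera("wrist");s=camera("side"); cv2.imwrite("pics/w6.png",np.hstack([w["color"][130:380,130:430],cv2.resize(s["color"][130:255,205:355],None,fx=2,fy=2)]))
E
```

```text
5.6 [0.6032 0.0698 0.2853] F [ 0.7  -1.96 -3.72] M [-0.12 -0.56 -0.02] yaw 80.54 0.0208
```

View pics/w6.png

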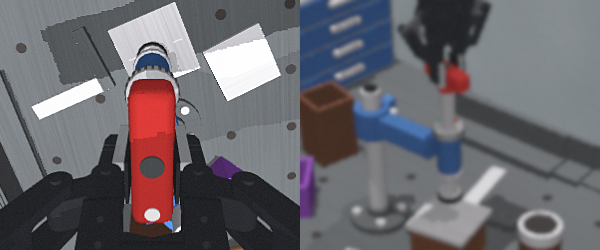

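Request:
send_rows(
  deltas=[
    {"grip": 0,"translation": [0,0,0],"twist": [0,0,-3]},
    {"grip": 0,"translation": [0,0,0],"twist": [0,0,-3]},
  ],
)

```text
clock: 5.95
eef_pos: [0.6032, 0.0697, 0.285]
tool_rot: [-0.665, 0.747, -0.001, -0.001]
ft_force: [0.9, -0.5, -4.6]
grip_width: 0.0208
```

```bash
python3 st.py
```

```text
5.95 [0.6032 0.0697 0.285 ] F [ 0.88 -0.48 -4.6 ] M [-0.09 -0.59  0.01] yaw 83.35 0.0208
```

```bash
python3 - <<'E'
from h import *; from workcell import bot,camera
s=camera("side"); im=s["color"]
d=np.array(s["xyz"][:2])-[.603,.0705];d/=np.linalg.norm(d);p=np.array([.603,.0705])+.018*d
for z in(.144,.128,.118,.112,.106,.1,.094,.068): print(z,proj(s,[*p,z]).round(1))
cv2.imwrite("pics/foot.png",cv2.resize(im[185:265,240:320],None,fx=7,fy=7,interpolation=2))
E
python3 st.py
```

```text
0.144 [279.5 219. ]
0.128 [279.7 223.7]
0.118 [279.7 226.7]
0.112 [279.8 228.4]
0.106 [279.8 230.2]
0.1 [279.9 231.9]
0.094 [279.9 233.7]
0.068 [280.1 241.1]
6.0 [0.6032 0.0698 0.285 ] F [ 1.51 -1.93 -4.55] M [-0.09 -0.56  0.04] yaw 83.34 0.0206
```

View pics/foot.png

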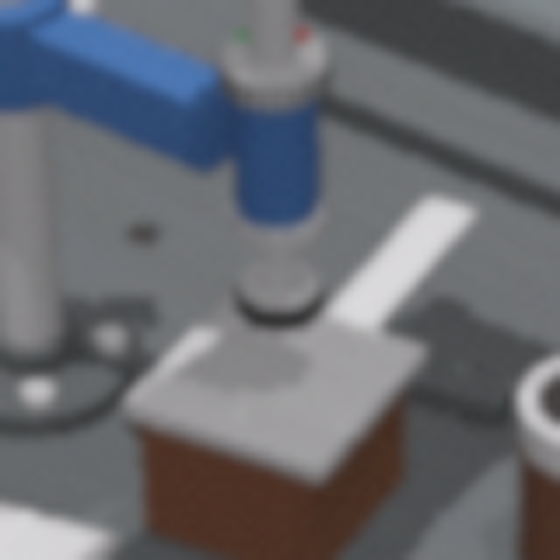

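The foot's lower rim is at side row 231, which puts the gap to the plate at about 33 mm ±5. Descending 24 mm first, then feeling for contact.

Request:
send_rows(
  deltas=[
    {"grip": 0,"translation": [0,0,0.006],"twist": [0,0,0]},
    {"grip": 0,"translation": [0,0,0.012],"twist": [0,0,0]},
    {"grip": 0,"translation": [0,0,0.018],"twist": [0,0,0]},
    {"grip": 0,"translation": [0,0,0.022],"twist": [0,0,0]},
    {"grip": 0,"translation": [0,0,0.024],"twist": [0,0,0]},
  ],
)

```text
clock: 6.62
eef_pos: [0.6032, 0.0698, 0.2606]
tool_rot: [-0.665, 0.747, -0.001, -0.001]
ft_force: [0.9, 0.1, -2.6]
grip_width: 0.0209
```

Request:
send_rows(
  deltas=[
    {"grip": 0,"translation": [0,0,0],"twist": [0,0,0]},
  ],
)

```text
clock: 6.75
eef_pos: [0.6031, 0.0698, 0.2604]
tool_rot: [-0.665, 0.747, -0.001, -0.001]
ft_force: [2.0, -0.5, -3.7]
grip_width: 0.0209
```

```bash
python3 st.py; python3 - <<'E'
from h import *; from workcell import bot,camera
s=camera("side")["color"];cv2.imwrite("pics/foot2.png",cv2.resize(s[185:265,240:320],None,fx=7,fy=7,interpolation=2))
E
```

```text
6.75 [0.6031 0.0698 0.2604] F [ 1.98 -0.46 -3.74] M [-0.04 -0.14 -0.01] yaw 83.34 0.0209
```

View pics/foot2.png

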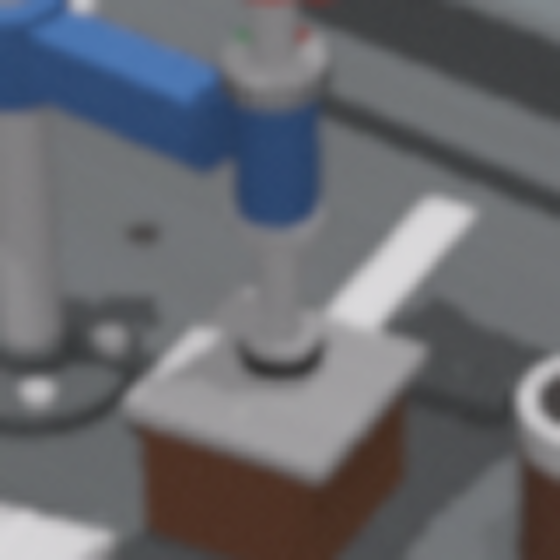

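Request:
send_rows(
  deltas=[
    {"grip": 0,"translation": [0,0,0.001],"twist": [0,0,0]},
    {"grip": 0,"translation": [0,0,0.002],"twist": [0,0,0]},
    {"grip": 0,"translation": [0,0,0.002],"twist": [0,0,0]},
  ],
)

```text
clock: 7.18
eef_pos: [0.6031, 0.0698, 0.2582]
tool_rot: [-0.665, 0.747, -0.001, -0.001]
ft_force: [1.6, -1.5, -3.3]
grip_width: 0.0207
```

Request:
send_rows(
  deltas=[
    {"grip": 0,"translation": [0,0,0.001],"twist": [0,0,0]},
    {"grip": 0,"translation": [0,0,0.001],"twist": [0,0,0]},
  ],
)

```text
clock: 7.42
eef_pos: [0.6031, 0.0698, 0.2571]
tool_rot: [-0.665, 0.747, -0.001, -0.001]
ft_force: [2.7, -0.1, -3.7]
grip_width: 0.0212
```

```bash
python3 st.py
```

```text
7.425 [0.6031 0.0698 0.2571] F [ 2.7  -0.07 -3.72] M [ 0.02 -0.27 -0.07] yaw 83.34 0.0212
```

Request:
send_rows(
  deltas=[
    {"grip": 0,"translation": [0,0,0.001],"twist": [0,0,0]},
    {"grip": 0,"translation": [0,0,0.001],"twist": [0,0,0]},
  ],
)

```text
clock: 7.68
eef_pos: [0.6031, 0.0698, 0.256]
tool_rot: [-0.665, 0.747, -0.001, -0.001]
ft_force: [1.9, -0.7, -3.8]
grip_width: 0.0207
```

Request:
send_rows(
  deltas=[
    {"grip": 0,"translation": [0,0,0.001],"twist": [0,0,0]},
    {"grip": 0,"translation": [0,0,0.001],"twist": [0,0,0]},
  ],
)

```text
clock: 7.92
eef_pos: [0.6031, 0.0698, 0.2548]
tool_rot: [-0.665, 0.747, -0.001, -0.001]
ft_force: [2.6, -0.7, -3.8]
grip_width: 0.0208
```

Request:
send_rows(
  deltas=[
    {"grip": 0,"translation": [0,0,0.001],"twist": [0,0,0]},
    {"grip": 0,"translation": [0,0,0.001],"twist": [0,0,0]},
  ],
)

```text
clock: 8.18
eef_pos: [0.6031, 0.0698, 0.2537]
tool_rot: [-0.665, 0.747, -0.001, -0.001]
ft_force: [1.8, -0.2, -3.5]
grip_width: 0.0208
```

Request:
send_rows(
  deltas=[
    {"grip": 0,"translation": [0,0,0.001],"twist": [0,0,0]},
    {"grip": 0,"translation": [0,0,0.001],"twist": [0,0,0]},
  ],
)

```text
clock: 8.43
eef_pos: [0.6031, 0.0698, 0.253]
tool_rot: [-0.665, 0.747, -0.001, -0.001]
ft_force: [2.0, -0.8, -1.3]
grip_width: 0.0206
```

Request:
send_rows(
  deltas=[
    {"grip": 0,"translation": [0,0,0.0006],"twist": [0,0,0]},
    {"grip": 0,"translation": [0,0,0.0006],"twist": [0,0,0]},
  ],
)

```text
clock: 8.68
eef_pos: [0.6031, 0.0698, 0.2529]
tool_rot: [-0.665, 0.747, -0.001, -0.001]
ft_force: [0.5, -0.7, 0.2]
grip_width: 0.0206
```

```bash
python3 st.py
```

```text
8.675 [0.6031 0.0698 0.2529] F [ 0.47 -0.69  0.18] M [-0.01  0.09  0.  ] yaw 83.34 0.0206
```

Request:
send_rows(
  deltas=[
    {"grip": 0,"translation": [0,0,0.0011],"twist": [0,0,0]},
    {"grip": 0,"translation": [0,0,0.0011],"twist": [0,0,0]},
    {"grip": 0,"translation": [0,0,0.0011],"twist": [0,0,0]},
  ],
)

```text
clock: 9.05
eef_pos: [0.6032, 0.0698, 0.2525]
tool_rot: [-0.665, 0.747, -0.001, -0.001]
ft_force: [-0.4, -1.2, 4.4]
grip_width: 0.0211
```

```bash
python3 st.py
```

```text
9.05 [0.6032 0.0698 0.2525] F [-0.43 -1.19  4.4 ] M [-0.07  0.44 -0.01] yaw 83.34 0.0211
```

Request:
send_rows(
  deltas=[
    {"grip": 0,"translation": [0,0,0.0013],"twist": [0,0,0]},
    {"grip": 0,"translation": [0,0,0.0013],"twist": [0,0,0]},
    {"grip": 0,"translation": [0,0,0.0013],"twist": [0,0,0]},
  ],
)

```text
clock: 9.43
eef_pos: [0.6032, 0.0698, 0.252]
tool_rot: [-0.665, 0.747, -0.002, -0.0]
ft_force: [-1.0, -1.4, 5.8]
grip_width: 0.0207
```

```bash
python3 st.py
```

```text
9.425 [0.6032 0.0698 0.252 ] F [-1.02 -1.39  5.77] M [-0.06  0.66 -0.03] yaw 83.34 0.0207
```

Request:
send_rows(
  deltas=[
    {"grip": 0,"translation": [0,0,0.0009],"twist": [0,0,6]},
    {"grip": 0,"translation": [0,0,0.0009],"twist": [0,0,13]},
    {"grip": 0,"translation": [0,0,0.0009],"twist": [0,0,20]},
    {"grip": 0,"translation": [0,0,0.0009],"twist": [0,0,26]},
    {"grip": 0,"translation": [0,0,0.0009],"twist": [0,0,30]},
  ],
)

```text
clock: 10.05
eef_pos: [0.603, 0.0699, 0.252]
tool_rot: [-0.448, 0.894, -0.002, 0.001]
ft_force: [-0.4, -0.8, 6.6]
grip_width: 0.0211
```

```bash
python3 st.py
```

```text
10.05 [0.603  0.0699 0.252 ] F [-0.41 -0.77  6.64] M [0.1  0.87 0.07] yaw 53.21 0.0211
```

Request:
send_rows(
  deltas=[
    {"grip": 0,"translation": [0,0,0.0009],"twist": [0,0,6]},
    {"grip": 0,"translation": [0,0,0.0009],"twist": [0,0,13]},
    {"grip": 0,"translation": [0,0,0.0009],"twist": [0,0,20]},
    {"grip": 0,"translation": [0,0,0.0009],"twist": [0,0,27]},
    {"grip": 0,"translation": [0,0,0.0009],"twist": [0,0,34]},
  ],
)

```text
clock: 10.68
eef_pos: [0.6028, 0.0702, 0.252]
tool_rot: [-0.165, 0.986, -0.001, 0.001]
ft_force: [-0.9, 0.4, 6.8]
grip_width: 0.0209
```

```bash
python3 st.py
```

```text
10.675 [0.6028 0.0702 0.252 ] F [-0.87  0.44  6.83] M [0.51 0.65 0.38] yaw 19.01 0.0209
```

Request:
send_rows(
  deltas=[
    {"grip": 0,"translation": [0,0,0.0009],"twist": [0,0,6]},
    {"grip": 0,"translation": [0,0,0.0009],"twist": [0,0,11]},
    {"grip": 0,"translation": [0,0,0.0009],"twist": [0,0,15]},
    {"grip": 0,"translation": [0,0,0.0009],"twist": [0,0,15]},
  ],
)

```text
clock: 11.18
eef_pos: [0.6028, 0.0703, 0.252]
tool_rot: [-0.035, 0.999, -0.0, 0.002]
ft_force: [-1.2, -2.2, 5.5]
grip_width: 0.0208
```

```bash
python3 st.py
```

```text
11.175 [0.6028 0.0703 0.252 ] F [-1.2  -2.15  5.53] M [ 0.29  0.64 -0.04] yaw 4.0 0.0208
```

Request:
send_rows(
  deltas=[
    {"grip": 0,"translation": [0,0,0.0007],"twist": [0,0,2]},
    {"grip": 0,"translation": [0,0,0.0007],"twist": [0,0,2]},
  ],
)

```text
clock: 11.42
eef_pos: [0.6028, 0.0704, 0.252]
tool_rot: [-0.02, 1.0, -0.001, 0.002]
ft_force: [-2.7, 2.2, 5.6]
grip_width: 0.0206
```

```bash
python3 st.py; python3 - <<'E'
from h import *; from workcell import bot,camera
w=camera("wrist");s=camera("side"); cv2.imwrite("pics/w7.png",np.hstack([w["color"][130:380,130:430],cv2.resize(s["color"][130:255,205:355],None,fx=2,fy=2)]))
E
```

```text
11.425 [0.6028 0.0704 0.252 ] F [-2.69  2.17  5.58] M [0.21 0.52 1.84] yaw 2.31 0.0206
```

View pics/w7.png

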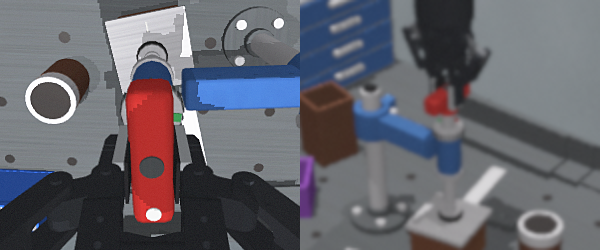

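Request:
send_rows(
  deltas=[
    {"grip": 0,"translation": [0,0,0.0004],"twist": [0,0,-0.5]},
    {"grip": 0,"translation": [0,0,0.0002],"twist": [0,0,-0.5]},
  ],
)

```text
clock: 11.78
eef_pos: [0.6028, 0.0703, 0.252]
tool_rot: [-0.025, 1.0, -0.001, 0.003]
ft_force: [0.5, -6.6, 3.1]
grip_width: 0.0212
```

```bash
python3 st.py
```

```text
11.775 [0.6028 0.0703 0.252 ] F [ 0.52 -6.56  3.07] M [-1.36  0.17  1.36] yaw 2.91 0.0212
```

Still at the stop, with about 1.4 N m on it. Opening straight up, slowly at first.

Request:
send_rows(
  deltas=[
    {"grip": 0,"translation": [0,0,0],"twist": [0,0,-0.5]},
    {"grip": 0.5,"translation": [0,0,0],"twist": [0,0,-0.5]},
    {"grip": 1,"translation": [0,0,0],"twist": [0,0,-0.5]},
    {"grip": 1,"translation": [0,0,0],"twist": [0,0,-0.5]},
    {"grip": 1,"translation": [0,0,0],"twist": [0,0,-0.5]},
  ],
)

```text
clock: 12.4
eef_pos: [0.6027, 0.0703, 0.2516]
tool_rot: [-0.03, 1.0, -0.001, 0.002]
ft_force: [0.1, -0.5, -0.1]
grip_width: 0.0854
```

```bash
python3 st.py; python3 - <<'E'
from h import *; from workcell import bot,camera
w=camera("wrist");s=camera("side"); cv2.imwrite("pics/w8.png",np.hstack([w["color"][130:380,130:430],cv2.resize(s["color"][130:255,205:355],None,fx=2,fy=2)]))
E
```

```text
12.4 [0.6027 0.0703 0.2516] F [ 0.08 -0.45 -0.05] M [ 0.03 -0.03 -0.04] yaw 3.39 0.0854
```

View pics/w8.png

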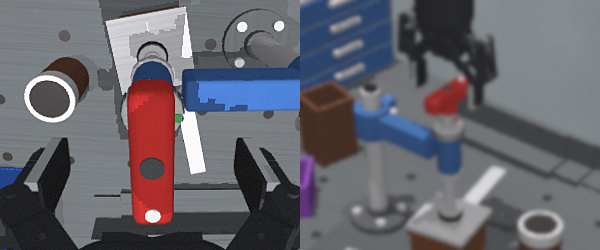

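Released cleanly: the fingers are clear of the bar on both sides and the wrist force is near zero. Retreating upward.

Request:
send_rows(
  deltas=[
    {"grip": 1,"translation": [0,0,-0.02],"twist": [0,0,0]},
    {"grip": 1,"translation": [0,0,-0.05],"twist": [0,0,0]},
    {"grip": 1,"translation": [0,0,-0.09],"twist": [0,0,0]},
    {"grip": 1,"translation": [0,0,-0.12],"twist": [0,0,0]},
    {"grip": 1,"translation": [0,0,-0.13],"twist": [0,0,0]},
  ],
)

```text
clock: 13.12
eef_pos: [0.6027, 0.0706, 0.3845]
tool_rot: [-0.03, 1.0, -0.001, 0.005]
ft_force: [0.1, 0.1, -0.9]
grip_width: 0.0853
```

```bash
python3 st.py; python3 - <<'E'
from h import *; from workcell import bot,camera
w=camera("wrist");s=camera("side"); cv2.imwrite("pics/w9.png",np.hstack([w["color"][100:350,130:430],cv2.resize(s["color"][150:275,205:355],None,fx=2,fy=2)]))
a=cv2.imread("pics/side0.png")[235:268,255:305];b=s["color"][235:268,255:305];print("plate/box diff",np.abs(a.astype(int)-b).mean(), cv2.phaseCorrelate(np.float32(a.mean(2)),np.float32(b.mean(2))))
im=w["color"];m=red(im,(220,100,340,330));n,l,st,ce=cv2.connectedComponentsWithStats(m);i=1+st[1:,4].argmax()
r=cv2.minAreaRect(cv2.findContours((l==i).astype(np.uint8),0,2)[0][0]);print(r)
E
```

```text
13.125 [0.6027 0.0706 0.3845] F [ 0.05  0.08 -0.94] M [-0.05 -0.01  0.02] yaw 3.38 0.0853
plate/box diff 20.636767676767676 ((0.2469647100938701, 0.146006677672311), 0.5993998045391506)
((281.9286804199219, 201.4325408935547), (81.05206298828125, 24.379484176635742), 88.40885925292969)
```

View pics/w9.png

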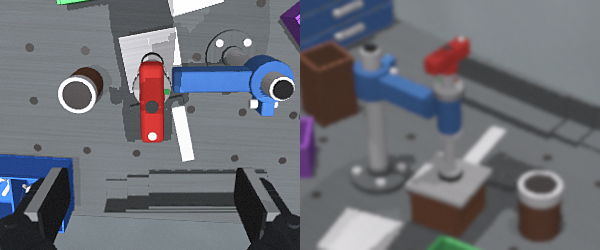

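Request:
send_rows(
  deltas=[
    {"grip": 1,"translation": [0,0,0],"twist": [0,0,0]},
    {"grip": 1,"translation": [0,0,0],"twist": [0,0,0]},
  ],
)

```text
clock: 13.48
eef_pos: [0.6024, 0.0706, 0.3827]
tool_rot: [-0.03, 1.0, -0.001, 0.003]
ft_force: [0.5, 0.4, -0.5]
grip_width: 0.0848
```

```bash
python3 -c "
from workcell import bot
print(bot.job_done())"; python3 st.py
```

```text
the job is handed in; nothing more can be done
None
the job is handed in; nothing more can be done
```

The cap plate is clamped under the locked spindle and the job is handed in, at about 13.5 s on the clock. No verdict was reported.

**What I did:**
- I gripped the red bar from above and turned it about 77° anticlockwise, to about 1.39 rad. I did not feel a hard stop there, but the spindle's full 4.6 N weight came onto the gripper, so it was free.
- I slid the spindle down about 33 mm and pressed until the foot bore on the plate at about 10 N. I judged that from the rise in wrist force and about 1.3 mm of rubber squeeze.
- I held that pressure while turning the handle clockwise until it met its locked stop, at about 1.8 N m. Then I let go and backed off about 130 mm upward.

**Last checks:**
- **Handle:** the bar lay at its locked direction, about 3° yaw in the world frame.
- **Plate and box:** they appeared unmoved, with an image shift of about 0.3 px. That comparison is weak, because the foot and lighting changed within the crop.
- **Gripper:** it was clear of everything and the wrist force was near zero.
- **Foot force after release:** I could not measure this directly. I infer it from the spindle being locked at about 10 N.
- **Measurements that disagreed:** the fixed cameras placed the handle 3–5 mm from where the wrist camera did. I relied on the wrist camera, and the gripper closed centred on the bar.

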